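Park the toy vehicles in their garage bays

TASK

The roof is off the wooden toy garage: put the three toy vehicles standing on the shelf into its sunken bays one by one, wheels down on the bay floor, each in the bay that fits its length (limousine in the longest, tanker truck in the middle-sized one, jeep in the shortest). Either end may face the front. Let each down gently rather than dropping it from a height, and leave the other things on the shelf where they are.

Things in the scene. Friction and masses are not known exactly. Their poses are not given: they have to be found in the camera images.
- limousine: Silver die-cast stretch limousine, 180 mm long (x, bonnet at +x), 54 wide (y), 50 high, about 0.26 kg. Origin at its centre on the ground under the wheels, z up. Flat sides 54 mm apart from 8 to 36 mm height; above that a cabin 46 mm wide and 112 mm long. Stands on its wheels on the shelf at the start.
- tanker: Yellow plastic tanker truck, 140 mm long (x, cab at +x), 52 wide (y), 66 high, about 0.14 kg. Origin at its centre on the ground under the wheels, z up. The tank and the cab are both 52 mm wide; sides flat from about 30 to 50 mm height. Stands on its wheels at the start.
- jeep: Green plastic open jeep, 96 mm long (x, bonnet at +x, spare wheel at -x), 54 wide (y), 62 high, about 0.09 kg. Origin at its centre on the ground under the wheels, z up. Sides 54 mm apart from the ground to 41 mm height (flat body from 13 mm, low side walls 33 to 41 mm). Stands on its wheels at the start.
- garage: Wooden toy garage base, roof off, fixed: block 228 (x) x 280 (y) x 24 mm high with three sunken bays side by side, running along its x, each 70 mm wide, 16 deep with dark wood floors (floor 8 mm, rim 24 mm above the shelf), 22 mm of wood between them. Corner posts 9 mm square, 60 mm high, at x +-107, y +-133 mm. Origin under its centre, z up.
- bay_long (a point): Centre of the floor of the longest bay (200 mm long in x, 70 wide in y), at garage y = +92 mm; axes parallel to the garage's.
- bay_short (a point): Centre of the floor of the shortest bay (116 x 70 mm), in the middle of the garage; axes parallel to the garage's.
- bay_medium (a point): Centre of the floor of the middle-sized bay (160 x 70 mm), at garage y = -92 mm; axes parallel to the garage's.
- candle: Bystander: white ceramic candle jar, 76 mm across, 84 high, loose; origin under its centre.
- dish: Bystander: terracotta key dish, 110 mm across, 30 high, loose; origin under its centre.
- glasses_case: Bystander: grey spectacles case, 62 (x) x 160 (y) x 34 mm high, loose; origin under its centre.
- brush: Bystander: wooden clothes brush, 190 (x) x 48 (y) x 32 mm high, lying bristles down, loose; origin under its centre.

How it is judged:
By the outcome, as a careful person would: the job done as asked, in the order asked, and still so for the second after the job is handed in, with the robot touching nothing.
It also fails if it takes over 72 s, if anything falls off the work surface, if the arm or the gripper's body presses on something with over 40 N, if the wrist force passes 120 N, or if a joint passes its speed limit or range.

ROBOT

A 7-joint arm with a two-finger parallel gripper is mounted at the origin on the work surface. World frame = base frame: x ahead of the robot, y to its left, z up, the work surface at z = 0. Lengths are in m, angles in rad, forces in N, time in s.
With the tool pointing down it reaches from about 0.4 to 0.85 m from the base axis. Payload 4.5 kg.
Tool frame: the origin (TCP) lies at the very end of the fingers, on their centre line; the grasp point (between the pads) lies 19 mm behind it (tcp_to_grasp is the z of the grasp point in the tool frame, in m); z points along the fingers, y is the line along which they close (so a half turn about z gives the same grasp; the last joint's range is limited). The gripper opens to 88 mm and grips with 3 to 60 N. Pads are 18 mm wide; open, the fingers measure 123 mm over their backs; the gripper's body (75 mm by 187 mm) begins 45 mm behind the grasp point.
Start: joints at [1.337, 0.689, -0.195, 1.565, 0.157, 0.902, -0.215], TCP at [0.165, -0.603, 0.2] pointing down, gripper open.
Joint ranges: [-3.01, 3.01], [-0.46, 2.08], [-1.47, 1.51], [0.13, 2.56], [-1, 4.14], [0.04, 2.09], [-2.66, 2.66]. Speed limits (rad/s): [2.57, 2.57, 3.14, 3.14, 3.14, 3.14, 3.14].

INTERFACE

Orientations are given as a unit quaternion [x, y, z, w].
In Python, from plant import * gives the robot as it stands. The module is installed in compiled form; this text tells all that it offers.
- The arm moves only by the shell command python3 -m jog 'ROWS' [OPENING] [FORCE]. ROWS is JSON, a list that holds one entry, the list of rows, each a list of 6 numbers: the shift along the tool's x, y, z in m, then the turn, a rotation vector about the tool's x, y, z in rad. In form: [[[dx, dy, dz, ax, ay, az], ...]]. A call has 1 to 12 rows; each row shifts and turns the commanded pose from where the row before left it, along the tool's axes as they then stand; what a row does not reach is not made up. A row lasts 1/8 s, in which the tool goes at most 62.5 mm and 10.7 degrees, less where a joint would pass 70% of its speed; a pose out of reach is approached as far as the arm can. A call with a gripper value outside its range is refused whole. OPENING is the finger opening in m, from 0 to 0.0881, set as the call begins (- or left out, the last holds). The fingers move at their own pace and stop on an object; FORCE is the grip in N (left out, the last holds). Time passes only in rows, so rows that do not move let the fingers close. It gives the time, the measured TCP pose, the force, the opening and the grip force at its end, in the units of the state.
- get_state(): the state, without advancing time (a new reading comes with each control period).
- snapshot(name): name is "scene" or "top"; returns a dict with "frame" (420x560x3 uint8, red, green, blue), "mtx" (3x3 intrinsics, pixels), "xyz" and "orientation" of the camera in the world. Camera axes: x right, y down, z forward; pixel columns grow to the right and rows downward; lengths in m; the calibration is good to about 2 mm. A picture is of the moment at which its call begins. There is no depth.
- finish_job(): hands the job in; it is judged then, once.
The state is a dict: "clock": time; "q": joint angles; "qd": joint speeds; "joint_torque": joint torques, N m; "tool_pos": TCP position; "eef_rot": TCP orientation; "contact_force": force on the tool from outside, world axes, zero at the start; "moment": the same for the moment, N m; "opening": opening from 0.0 (shut) to 1.0 (fully open); "finger_force": force on a finger pad.
Only numpy, scipy, OpenCV 4.12 (cv2) and the standard library are available. Lean on these libraries where they do the work, as an engineer would, in place of code of your own. Each camera call takes 0.05 s, during which the arm holds its last target. There are 200 camera calls.

## Working session

There is one attempt and no reset: what is moved stays moved. The work goes in short steps, Python scripts to look and compute and a shell command to move; the robot and the scene stay as the last step left them, time stands still between calls to the robot, and variables do not carry over. Pictures are saved under pics/ and viewed, at most 10 in all, crops included, and the job is handed in when it is done.

```bash
mkdir -p pics
cat > h.py <<'E'
from plant import *
import numpy as np, cv2
from scipy.spatial.transform import Rotation as R
def shot(n,f=None):
    s=snapshot(n)
    if f: cv2.imwrite('pics/'+f,s['frame'][:,:,::-1])
    return s
def cast(s,uv,z):
    uv=np.atleast_2d(np.array(uv,float)); d=np.c_[uv,np.ones(len(uv))]@np.linalg.inv(s['mtx']).T
    d=d@R.from_quat(s['orientation']).as_matrix().T
    o=np.array(s['xyz']); return o+d*((z-o[2])/d[:,2])[:,None]
E
python3 - <<'E'
from h import *
for n in('top','scene'):
    s=shot(n,n+'0.png'); print(n,s['xyz'],s['orientation'],s['mtx'].tolist())
s=get_state(); print({k:np.round(v,3).tolist() for k,v in s.items()})
E
```

```text
top [0.40393844 0.03545484 1.09058375] [ 0.70742341 -0.70369636  0.04857414 -0.04476735] [[412.41961937703246, 0.0, 273.769071072204], [0.0, 412.41961937703246, 208.59203029773994], [0.0, 0.0, 1.0]]
scene [ 1.38143476 -0.18746651  0.59825577] [ 0.69276029  0.53402938 -0.29731735 -0.38275082] [[451.21769599111843, 0.0, 282.7225181191744], [0.0, 451.21769599111843, 204.8424161908681], [0.0, 0.0, 1.0]]
{'clock': 0.1, 'q': [1.337, 0.69, -0.195, 1.566, 0.157, 0.903, -0.215], 'qd': [-0.001, -0.002, -0.001, -0.001, -0.001, -0.0, -0.001], 'joint_torque': [-0.003, -52.849, -1.271, -15.384, -0.053, 0.002, 0.0], 'tool_pos': [0.165, -0.602, 0.199], 'eef_rot': [0.991, 0.134, -0.0, -0.001], 'contact_force': [0.373, 0.246, -0.385], 'moment': [0.017, 0.009, -0.015], 'finger_force': 0.0, 'opening': 0.997}
```

View pics/top0.png

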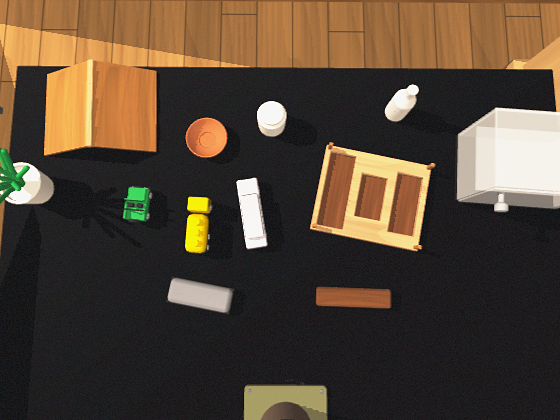

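View pics/scene0.png

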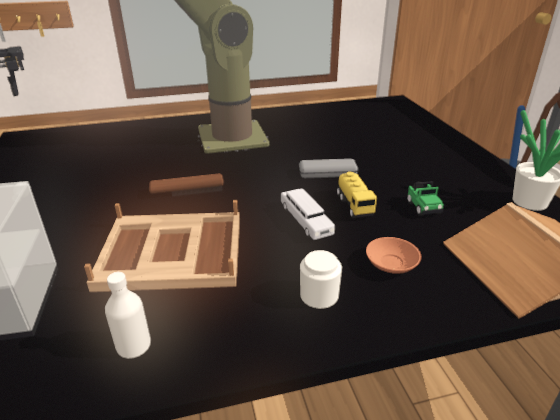

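The top view has robot +x up and +y left. It shows the limousine at about (252,213), tanker (198,225), jeep (137,204), and the garage around (372,197) with its long bay on the left. Both views agree on this layout. Next I measure with masks cast onto planes.

```bash
cat >> h.py <<'E'
def rect(s,mask,z,seed=None):
    mask=cv2.morphologyEx(mask.astype(np.uint8),cv2.MORPH_CLOSE,np.ones((5,5)))
    cs,_=cv2.findContours(mask,cv2.RETR_EXTERNAL,cv2.CHAIN_APPROX_NONE)
    c=max(cs,key=cv2.contourArea)[:,0]
    p=cast(s,c,z)[:,:2]
    (cx,cy),(w,h),a=cv2.minAreaRect((p*1000).astype(np.float32))
    if w<h: w,h,a=h,w,a+90
    return np.round([cx,cy,w,h,(a+90)%180-90],1)   # mm, yaw of long axis deg
def masks(s):
    H,S,V=[c.astype(int) for c in cv2.split(cv2.cvtColor(s['frame'],cv2.COLOR_RGB2HSV))]
    return dict(yellow=(abs(H-27)<6)&(S>150)&(V>90),green=(abs(H-65)<15)&(S>100)&(V>40),
      white=(S<60)&(V>70),wood=(abs(H-16)<8)&(S>40)&(V>110))
def box(m,x0,x1,y0,y1):
    o=np.zeros_like(m);o[y0:y1,x0:x1]=m[y0:y1,x0:x1];return o
E
python3 - <<'E'
from h import *
s=shot('top');m=masks(s)
print('limo',[rect(s,box(m['white'],230,275,165,260),z) for z in(.018,.03)])
print('tank',[rect(s,box(m['yellow'],175,220,185,260),z) for z in(.03,.04)])
print('jeep',[rect(s,box(m['green'],118,160,175,230),z) for z in(.025,.035)])
print('gar',rect(s,box(m['wood'],300,440,135,255),.024))
# bay floors: dark wood
H,S,V=[c.astype(int) for c in cv2.split(cv2.cvtColor(s['frame'],cv2.COLOR_RGB2HSV))]
g=box(m['wood'],300,440,135,255).astype(np.uint8)
fill=np.zeros_like(g);cs,_=cv2.findContours(g,0,1);cv2.drawContours(fill,[max(cs,key=cv2.contourArea)],-1,1,-1)
hole=cv2.morphologyEx(((fill==1)&(g==0)).astype(np.uint8),cv2.MORPH_OPEN,np.ones((5,5)))
n,l,st,ce=cv2.connectedComponentsWithStats(hole)
for i in range(1,n):
    if st[i,4]>200: print(st[i],rect(s,l==i,.024))
v=[cv2.cvtColor(np.uint8(255*x),cv2.COLOR_GRAY2BGR) for x in (m['yellow']|m['green']|box(m['white'],230,275,165,260)|(hole>0),)]
im=np.hstack([s['frame'][130:265,110:445,::-1],]);mm=v[0][130:265,110:445]
cv2.imwrite('pics/m1.png',cv2.resize(np.vstack([im,mm]),None,fx=2.2,fy=2.2,interpolation=0))
E
```

```text
limo [array([535.9,  88.7, 185.6,  58.5,   9.7]), array([534.5,  88.1, 183.5,  57.8,   9.7])]
tank [array([503.4, 228.2, 144. ,  59.3,  -3.1]), array([502.4, 226.4, 142.7,  58.7,  -3.1])]
jeep [array([556.4, 388.3,  88.8,  67. ,  -2.9]), array([554.9, 385. ,  88. ,  66.4,  -2.9])]
gar [ 581.8 -229.7  293.5  239.7   78.4]
```

View pics/m1.png

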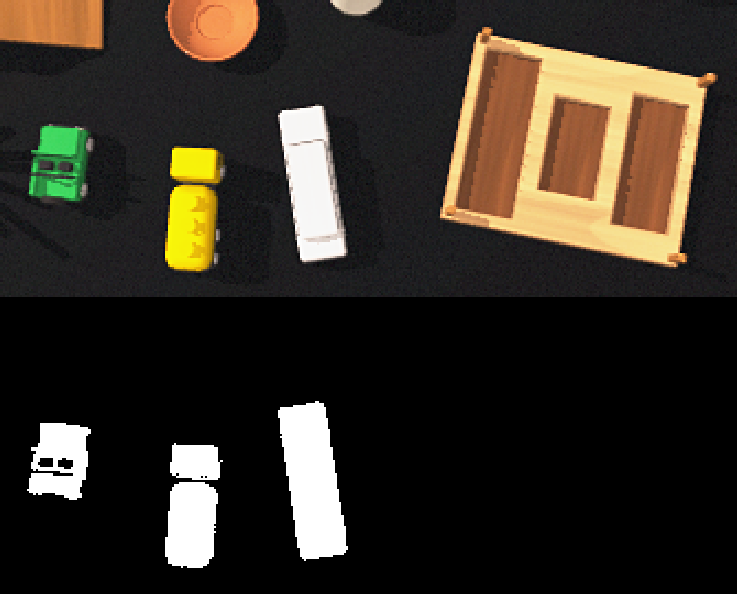

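Vehicle masks are clean, and the limousine and tanker sizes match those given. The garage bays need their own dark-floor mask.

Run:
```python
from h import *
s=shot('top')
H,S,V=[c.astype(int) for c in cv2.split(cv2.cvtColor(s['frame'],cv2.COLOR_RGB2HSV))]
for u,v in((335,190),(371,197),(405,204),(352,190),(437,200),(372,165)): print(u,v,H[v,u],S[v,u],V[v,u])
d=box((H<16)&(S>110)&(V>50)&(V<150),305,432,140,250).astype(np.uint8)
d=cv2.morphologyEx(d,cv2.MORPH_OPEN,np.ones((4,4)))
n,l,st,ce=cv2.connectedComponentsWithStats(d)
C=[]
for i in range(1,n):
    if st[i,4]>400: print(st[i],rect(s,l==i,.008),rect(s,l==i,.024))
# outer top rim: light wood
m=box((S>40)&(V>150)&(abs(H-18)<9),300,440,135,255)
print(rect(s,m,.024),rect(s,m,.012))
# jeep: green edges
g=masks(s)['green'];g=box(g,118,160,175,230)
for v in range(184,222,3):
    u=np.where(g[v])[0]
    if len(u): print(v,np.round(cast(s,(u[0]-.5,v),.041)[0,:2]*1000),np.round(cast(s,(u[-1]+.5,v),.015)[0,:2]*1000))
cv2.imwrite('pics/m2.png',cv2.resize(np.hstack([s['frame'][130:260,300:445,::-1],cv2.cvtColor(d[130:260,300:445]*255,8)]),None,fx=2.7,fy=2.7,interpolation=0))
```

```text
335 190 11 171 157
371 197 11 165 153
405 204 10 162 151
352 190 21 114 247
437 200 155 57 27
372 165 21 120 246
[ 581.8 -229.5  292.1  238.6   78.4] [ 583.8 -232.5  295.4  241.3   78.4]
187 [597. 408.] [602. 385.]
190 [590. 407.] [595. 356.]
193 [582. 407.] [587. 361.]
196 [574. 409.] [578. 361.]
199 [566. 416.] [571. 358.]
202 [558. 413.] [563. 357.]
205 [551. 416.] [555. 357.]
208 [543. 413.] [547. 359.]
211 [535. 415.] [539. 359.]
214 [527. 417.] [531. 364.]
217 [520. 419.] [523. 366.]
220 [512. 375.] [515. 363.]
```

View pics/m2.png

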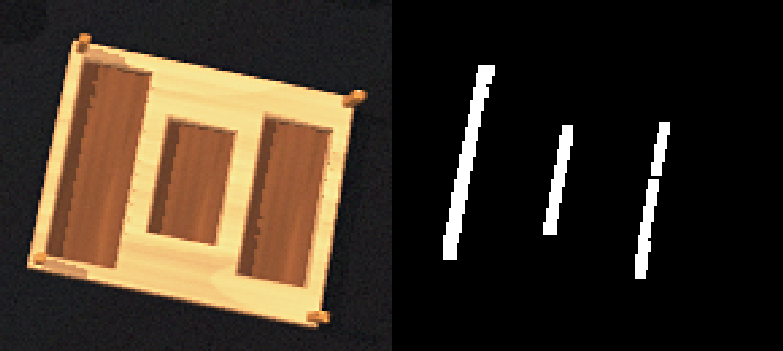

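Run:
```python
from h import *
s=shot('top')
H,S,V=[c.astype(int) for c in cv2.split(cv2.cvtColor(s['frame'],cv2.COLOR_RGB2HSV))]
d=box((H<16)&(S>145)&(V>50)&(V<200),305,432,140,250).astype(np.uint8)
d=cv2.morphologyEx(d,cv2.MORPH_OPEN,np.ones((7,7)))
n,l,st,ce=cv2.connectedComponentsWithStats(d)
for i in range(1,n):
    if st[i,4]>300: print(st[i],rect(s,l==i,.008),rect(s,l==i,.024))
# scene-camera check, limo/tanker/jeep centres at mid height
s=shot('scene');m=masks(s)
for nme,mk,z in(('limo',box(m['white'],275,336,185,238),.02),('tank',box(m['yellow'],330,380,170,218),.035),('jeep',box(m['green'],405,445,180,212),.028)):
    c,_=cv2.findContours(mk.astype(np.uint8),0,1);c=max(c,key=cv2.contourArea);(u,v),_,_=cv2.minAreaRect(c); print(nme,np.round(cast(s,(u,v),z)[0]*1000))
```

```text
[ 320  154   34   74 1756] [ 598.7 -135.2  197.6   68.9  -11.3] [ 595.8 -132.6  194.7   67.9  -11.3]
[355 177  31  42 974] [ 580.2 -226.2  113.    67.1  -11.5] [ 577.6 -222.3  111.4   66.1  -11.5]
[ 389  176   32   59 1343] [ 561.2 -317.   157.8   65.4  -11.6] [ 558.9 -311.8  155.5   64.4  -11.6]
limo [535.  91.  20.]
tank [504. 232.  35.]
jeep [552. 388.  28.]
```

```bash
cat > go.py <<'E'
import sys
from h import *
s=get_state(); M=R.from_quat(s['eef_rot']).as_matrix(); p=np.array(s['tool_pos'])
yaw=np.degrees(np.arctan2(M[1,0],M[0,0]))
print('clk',round(s['clock'],2),'p',np.round(p,4),'yaw',round(yaw,1),'tilt xy',np.round(M[:2,2],3),'F',np.round(s['contact_force'],1),'open',round(s['opening']*88.1,1),'ff',round(s['finger_force'],1))
a=list(map(float,sys.argv[1:]))
while len(a)>=4:
    t=np.array(a[:3]); w=a[3]; a=a[4:]
    print('to',t,w,'shift mm',np.round(M.T@(t-p)*1000,1),'turn z rad',round(np.radians((yaw-w+90)%180-90),3)); p=t
E
python3 go.py .35 -.25 .2 9.7 .535 .0895 .16 9.7
```

```text
clk 0.3 p [ 0.1653 -0.6025  0.1998] yaw 15.3 tilt xy [-0.     0.001] F [-0.5  0.7  0.2] open 88.0 ff 0.0
to [ 0.35 -0.25  0.2 ] 9.7 shift mm [ 2.714e+02 -2.911e+02 -1.000e-01] turn z rad 0.098
to [0.535  0.0895 0.16  ] 9.7 shift mm [ 268.2 -278.4   40.2] turn z rad 0.098
```

```bash
python3 -m jog '[[[0.027,-0.029,0,0,0,0],[0.027,-0.029,0,0,0,0],[0.027,-0.029,0,0,0,0],[0.027,-0.029,0,0,0,0],[0.027,-0.029,0,0,0,0],[0.027,-0.029,0,0,0,0],[0.027,-0.029,0,0,0,0],[0.027,-0.029,0,0,0,0],[0.027,-0.029,0,0,0,0],[0.027,-0.029,0,0,0,0]]]' 0.088; python3 go.py .535 .0895 .16 9.7
```

```text
clock: 1.55
tool_pos: [0.3497, -0.2505, 0.2002]
eef_rot: [0.991, 0.133, 0.0, 0.0]
contact_force: [0.8, 1.0, 0.4]
opening: 0.994
finger_force: 0.0
clk 1.55 p [ 0.3497 -0.2505  0.2002] yaw 15.3 tilt xy [ 0.001 -0.   ] F [0.8 1.  0.4] open 87.5 ff 0.0
to [0.535  0.0895 0.16  ] 9.7 shift mm [ 268.6 -278.9   40.2] turn z rad 0.098
```

```bash
python3 -m jog '[[[0.027,-0.028,0.004,0,0,0],[0.027,-0.028,0.004,0,0,0],[0.027,-0.028,0.004,0,0,0],[0.027,-0.028,0.004,0,0,0],[0.027,-0.028,0.004,0,0,0],[0.027,-0.028,0.004,0,0,0],[0.027,-0.028,0.004,0,0,0],[0.027,-0.028,0.004,0,0,0],[0.027,-0.028,0.004,0,0,0],[0.027,-0.028,0.004,0,0,0],[0,0,0,0,0,0.098],[0,0,0,0,0,0]]]'; python3 go.py .535 .0895 .02 9.7
```

```text
clock: 3.05
tool_pos: [0.5353, 0.0901, 0.1599]
eef_rot: [0.996, 0.086, -0.0, 0.0]
contact_force: [-0.4, 0.2, 0.2]
opening: 1.003
finger_force: 0.0
clk 3.05 p [0.5353 0.0901 0.1599] yaw 9.8 tilt xy [-0.    -0.001] F [-0.4  0.2  0.2] open 88.4 ff 0.0
to [0.535  0.0895 0.02  ] 9.7 shift mm [ -0.3   0.5 139.9] turn z rad 0.002
```

```bash
python3 -m jog '[[[0,0,0.035,0,0,0],[0,0,0.035,0,0,0],[0,0,0.03,0,0,0],[0,0,0.02,0,0,0],[0,0,0.01,0,0,0],[0,0,0.01,0,0,0],[0,0,0,0,0,0]]]'
python3 - <<'E'
from h import *
a=shot('scene')['frame'][150:280,230:400,::-1];b=shot('top')['frame'][140:270,150:320,::-1]
cv2.imwrite('pics/g1.png',cv2.resize(np.hstack([a,b]),None,fx=2.3,fy=2.3,interpolation=2))
E
```

```text
clock: 3.92
tool_pos: [0.5352, 0.0897, 0.0199]
eef_rot: [0.996, 0.085, -0.0, 0.0]
contact_force: [-0.1, -0.0, 0.2]
opening: 0.996
finger_force: 0.0
```

View pics/g1.png

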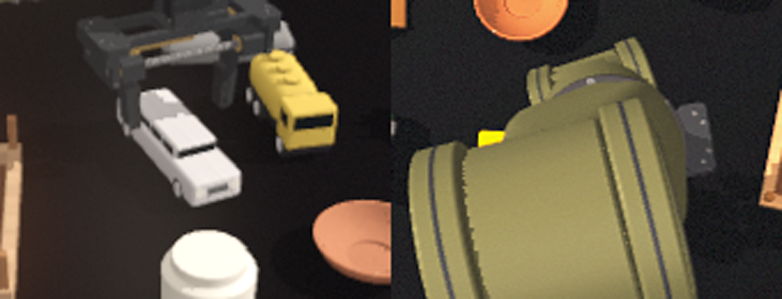

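Run:
```python
from h import *
s=shot('scene');Rm=R.from_quat(s['orientation']).as_matrix()
def pj(P):
    c=(np.array(P)-s['xyz'])@Rm; q=c@s['mtx'].T; return np.round(q[:2]/q[2],1)
a=np.radians(9.7);C=np.array([.5355,.0895,0]);X=np.array([np.cos(a),np.sin(a),0]);Y=np.array([-np.sin(a),np.cos(a),0])
for dx,dy,z in((.09,-.027,.008),(.09,.027,.008),(-.09,-.027,.008),(0,-.044,.02),(0,.044,.02),(-.056,0,.05),(.0,0,.05)):
    q=pj(C+X*dx+Y*dy+[0,0,z]); print(dx,dy,q,(q-[230,150])*2.3)
print((pj([.535,.0895,.02])-[230,150])*2.3)
```

```text
0.09 -0.027 [314.  240.8] [193.2  208.84]
0.09 0.027 [335.5 234.7] [242.65 194.81]
-0.09 -0.027 [280.4 201.6] [115.92 118.68]
0 -0.044 [289.6 217.3] [137.08 154.79]
0 0.044 [323.  208.8] [213.9  135.24]
-0.056 0 [296.3 191. ] [152.49  94.3 ]
0.0 0 [306.8 202.1] [176.64 119.83]
[175.95 144.44]
```

Run:
```python
from h import *
a=shot('scene')['frame'][150:250,260:360,::-1].astype(float)
a=np.uint8(255*(a/255)**.45)
cv2.imwrite('pics/g2.png',cv2.resize(a,None,fx=6,fy=6,interpolation=2))
```

```text
(no output)
```

View pics/g2.png

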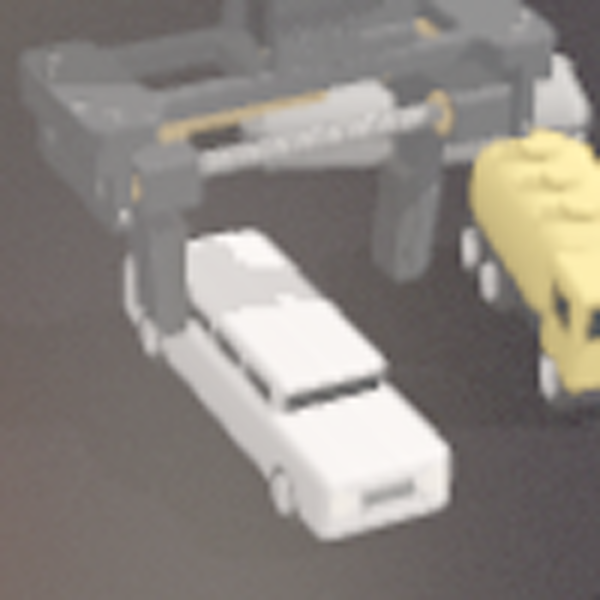

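Run:
```python
from h import *
s=shot('top'); print(np.round(cast(s,(285,200),.12)[0],3),np.round(cast(s,(285,200),.2)[0],3))
a=s['frame'][150:250,200:320,::-1].astype(float)
b=shot('scene')['frame'][60:200,220:360,::-1].astype(float)
f=lambda a:cv2.resize(np.uint8(255*(a/255)**.5),(0,0),fx=400/a.shape[0],fy=400/a.shape[0])
c=f(a)[:, :];d=f(b);print(c.shape,d.shape)
cv2.imwrite('pics/g3.png',np.hstack([c[:,100:],d]))
st=get_state();print(st['q'])
```

```text
[0.554 0.004 0.12 ] [0.541 0.006 0.2  ]
(400, 480, 3) (400, 400, 3)
[-0.23240818  0.86602484 -0.03174047  1.94476244  0.07486779  0.33093266
 -1.72458342]
```

View pics/g3.png

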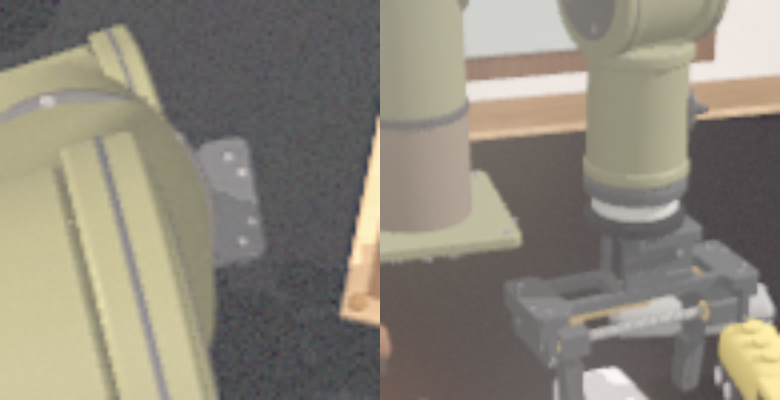

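The limousine projects exactly where I measured it. The drawn fingertips look higher than the reported TCP height, so I close gently and use the stopping width to decide: 54 mm means the body, 46 mm the cabin.

```bash
python3 -m jog '[[[0,0,0,0,0,0],[0,0,0,0,0,0],[0,0,0,0,0,0],[0,0,0,0,0,0],[0,0,0,0,0,0]]]' 0.04 10
python3 - <<'E'
from h import *
a=shot('scene')['frame'][150:250,260:360,::-1].astype(float)
a=np.uint8(255*(a/255)**.45)
cv2.imwrite('pics/g4.png',cv2.resize(a,None,fx=5,fy=5,interpolation=2))
E
```

```text
clock: 4.85
tool_pos: [0.5353, 0.0898, 0.02]
eef_rot: [0.996, 0.085, -0.0, 0.0]
contact_force: [0.4, 0.6, -0.4]
opening: 0.464
finger_force: 0.0
```

View pics/g4.png

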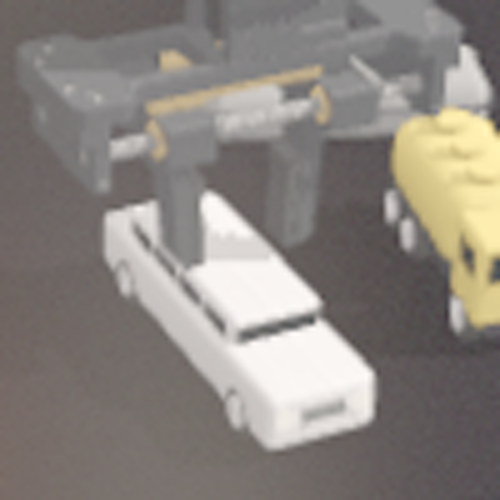

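The fingers closed to 41 mm with no contact, so the real tips are above the car roof. I triangulate the gripper-body corners in both views to see the offset.

Run:
```python
from h import *
T=shot('top');S=shot('scene')
def tri(a,b):
    o1=np.array(T['xyz']);o2=np.array(S['xyz']);d1=cast(T,a,0)[0]-o1;d2=cast(S,b,0)[0]-o2
    t=np.linalg.lstsq(np.c_[d1,-d2],o2-o1,rcond=None)[0];p=o1+t[0]*d1;q=o2+t[1]*d2
    return np.round((p+q)*500),np.round((p-q)*1000,1)
f=tri((286.2,185),(283,171));r=tri((291.2,213.8),(264.8,158));print(f,r)
c=(f[0]+r[0])/2;a=np.radians(9.7);print('body end mid',c,'-> axis',c[:2]+93.5*np.array([-np.sin(a),np.cos(a)]))
# now fingertips in scene, on body axis plane: cast at z
for uv in((260+183/5,150+255/5),(260+292/5,150+245/5)):
    for z in(.04,.05,.06): print(z,np.round(cast(S,uv,z)[0]*1000))
```

```text
(array([583.,  11., 166.]), array([ -4.3, -17. ,  -0.2])) (array([516.,  -6., 166.]), array([-1.3, -5.7,  0.1]))
body end mid [549.5   2.5 166. ] -> axis [533.74624301  94.66327436]
0.04 [509.  73.  40.]
0.05 [525.  68.  50.]
0.06 [540.  63.  60.]
0.04 [514. 125.  40.]
0.05 [529. 120.  50.]
0.06 [545. 114.  60.]
```

```bash
python3 -m jog '[[[0,0,0.001,0,0,0],[0,0,0.001,0,0,0],[0,0,0.001,0,0,0]]]'; python3 -m jog '[[[0,0,0.001,0,0,0],[0,0,0.001,0,0,0]]]';  python3 -m jog '[[[0,0,0.001,0,0,0],[0,0,0.001,0,0,0]]]'
```

```text
clock: 5.38
tool_pos: [0.5353, 0.0898, 0.0169]
eef_rot: [0.996, 0.085, -0.0, 0.0]
contact_force: [0.3, -0.7, 1.2]
opening: 0.455
finger_force: 0.0
clock: 5.62
tool_pos: [0.5353, 0.0898, 0.0149]
eef_rot: [0.996, 0.085, -0.0, 0.0]
contact_force: [0.2, -0.0, 0.2]
opening: 0.452
finger_force: 0.0
clock: 5.88
tool_pos: [0.5353, 0.0898, 0.0129]
eef_rot: [0.996, 0.085, 0.0, 0.0]
contact_force: [-0.3, -0.2, -0.5]
opening: 0.453
finger_force: 0.0
```

```bash
python3 -m jog '[[[0,0,0.001,0,0,0],[0,0,0.001,0,0,0]]]'|sed -n '2p;4p'; python3 -m jog '[[[0,0,0.001,0,0,0],[0,0,0,0,0,0]]]'|sed -n '2p;4p'
```

```text
tool_pos: [0.5354, 0.0898, 0.0116]
contact_force: [-2.9, -0.4, 12.8]
tool_pos: [0.5354, 0.0898, 0.0115]
contact_force: [-2.9, -0.3, 14.3]
```

Contact came at a reported z of 0.0117, where the roof is at 0.050. The real tip is therefore 38 mm higher than reported. I lift, reopen and go to a true height of 21 mm (reported −0.017).

```bash
python3 -m jog '[[[0,0,-0.015,0,0,0],[0,0,0,0,0,0],[0,0,0,0,0,0],[0,0,0,0,0,0],[0,0,0,0,0,0],[0,0,0,0,0,0]]]' 0.088 20; python3 -m jog '[[[0,0,0.014,0,0,0],[0,0,0.014,0,0,0],[0,0,0.014,0,0,0],[0,0,0,0,0,0]]]'
```

```text
clock: 7.12
tool_pos: [0.5352, 0.0898, 0.0248]
eef_rot: [0.996, 0.085, -0.0, 0.0]
contact_force: [0.1, -0.5, 0.8]
opening: 0.994
finger_force: 0.0
clock: 7.62
tool_pos: [0.5341, 0.0896, -0.0186]
eef_rot: [0.996, 0.085, -0.001, 0.0]
contact_force: [-0.5, -0.7, -0.3]
opening: 1.001
finger_force: 0.0
```

```bash
python3 -m jog '[[[0,0,-0.001,0,0,0],[0,0,0,0,0,0],[0,0,0,0,0,0],[0,0,0,0,0,0],[0,0,0,0,0,0]]]' 0.045 20; python3 -m jog '[[[0,0,-0.02,0,0,0],[0,0,-0.03,0,0,0],[0,0,0,0,0,0]]]'
python3 - <<'E'
from h import *
a=shot('scene')['frame'][110:250,240:400,::-1].astype(float)
cv2.imwrite('pics/g5.png',cv2.resize(np.uint8(255*(a/255)**.6),None,fx=4,fy=4,interpolation=2))
E
python3 go.py .5973 -.1341 .1 -11.5
```

```text
clock: 8.25
tool_pos: [0.5356, 0.0897, -0.0157]
eef_rot: [0.996, 0.085, 0.0, 0.0]
contact_force: [0.2, -0.0, 3.3]
opening: 0.606
finger_force: 20.0
clock: 8.62
tool_pos: [0.5366, 0.0902, 0.0353]
eef_rot: [0.996, 0.085, 0.002, -0.0]
contact_force: [0.3, 0.6, -2.9]
opening: 0.608
finger_force: 20.0
clk 8.68 p [0.5357 0.09   0.0342] yaw 9.7 tilt xy [0.001 0.   ] F [ 0.2  0.3 -2. ] open 53.6 ff 20.0
to [ 0.5973 -0.1341  0.1   ] -11.5 shift mm [ 23.  231.2 -65.8] turn z rad 0.371
```

View pics/g5.png

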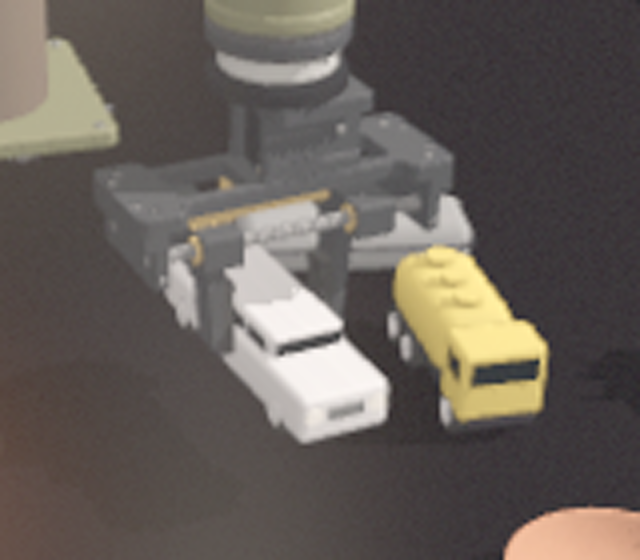

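The limousine is held by its body (53.6 mm) and lifted clear. I have viewed 9 pictures, so the remaining checks will be numeric. Now to the long bay.

```bash
python3 -m jog '[[[0,0,-0.03,0,0,0],[0.004,0.038,0,0,0,0],[0.004,0.039,0,0,0,0],[0.004,0.038,0,0,0,0],[0.004,0.039,0,0,0,0],[0.004,0.038,0,0,0,0],[0.003,0.039,0,0,0,0],[0,0,0,0,0,0.092],[0,0,0,0,0,0.093],[0,0,0,0,0,0.093],[0,0,0,0,0,0.093],[0,0,0,0,0,0]]]'; python3 go.py .5973 -.1341 -.0077 -11.5
python3 - <<'E'
from h import *
T=shot('top');S=shot('scene');m=masks(S)
mk=box(m['white'],190,290,190,290)
c,_=cv2.findContours(mk.astype(np.uint8),0,1);c=max(c,key=cv2.contourArea);print(cv2.contourArea(c),cv2.boundingRect(c))
E
```

```text
clock: 10.18
tool_pos: [0.5959, -0.1336, 0.0624]
eef_rot: [0.995, -0.1, -0.001, 0.0]
contact_force: [-0.2, -0.5, -1.0]
opening: 0.608
finger_force: 20.0
clk 10.18 p [ 0.5959 -0.1336  0.0624] yaw -11.5 tilt xy [-0.003  0.   ] F [-0.2 -0.5 -1. ] open 53.6 ff 20.0
to [ 0.5973 -0.1341 -0.0077] -11.5 shift mm [ 1.7  0.2 70.1] turn z rad 0.001
1648.5 (190, 190, 42, 52)
```

```bash
python3 -m jog '[[[0.001,0,0.02,0,0,0],[0,0,0.02,0,0,0],[0,0,0.01,0,0,0],[0,0,0.005,0,0,0],[0,0,0.005,0,0,0],[0,0,0.003,0,0,0],[0,0,0,0,0,0]]]'; python3 go.py .5973 -.1341 -.0077 -11.5
```

```text
clock: 11.15
tool_pos: [0.5981, -0.1342, 0.0011]
eef_rot: [0.995, -0.1, 0.0, 0.0]
contact_force: [-0.3, 0.3, -1.3]
opening: 0.612
finger_force: 20.0
clk 11.15 p [ 0.5981 -0.1342  0.0011] yaw -11.5 tilt xy [ 0. -0.] F [-0.3  0.3 -1.3] open 53.9 ff 20.0
to [ 0.5973 -0.1341 -0.0077] -11.5 shift mm [-0.8  0.1  8.8] turn z rad -0.0
```

```bash
python3 -m jog '[[[0,0,0.002,0,0,0],[0,0,0.002,0,0,0],[0,0,0.002,0,0,0],[0,0,0.001,0,0,0],[0,0,0,0,0,0]]]'; python3 -m jog '[[[0,0,0.001,0,0,0],[0,0,0.001,0,0,0],[0,0,0,0,0,0]]]'
```

```text
clock: 11.78
tool_pos: [0.5979, -0.1342, -0.0061]
eef_rot: [0.995, -0.1, -0.0, 0.0]
contact_force: [0.2, -0.2, -2.1]
opening: 0.611
finger_force: 20.0
clock: 12.15
tool_pos: [0.5981, -0.1342, -0.0076]
eef_rot: [0.995, -0.1, 0.0, 0.0]
contact_force: [-1.4, 1.5, 2.8]
opening: 0.607
finger_force: 20.0
```

```bash
python3 -m jog '[[[0,0,0,0,0,0],[0,0,0,0,0,0],[0,0,0,0,0,0],[0,0,-0.01,0,0,0],[0,0,-0.02,0,0,0],[0,0,-0.035,0,0,0],[0,0,-0.035,0,0,0],[0,0,0,0,0,0]]]' 0.068
python3 - <<'E'
from h import *
S=shot('scene');m=masks(S)
mk=box(m['white'],180,250,205,290)
c,_=cv2.findContours(mk.astype(np.uint8),0,1);c=max(c,key=cv2.contourArea);print(cv2.contourArea(c),cv2.boundingRect(c))
E
python3 go.py .503 .229 .08 -3
```

```text
clock: 13.15
tool_pos: [0.6008, -0.1348, 0.0963]
eef_rot: [0.995, -0.101, 0.004, 0.0]
contact_force: [0.1, -0.2, -0.5]
opening: 0.773
finger_force: 0.0
1615.0 (197, 205, 36, 67)
clk 13.2 p [ 0.5993 -0.1345  0.0944] yaw -11.5 tilt xy [ 0.004 -0.001] F [-0.5 -0.1 -0.6] open 68.0 ff 0.0
to [0.503 0.229 0.08 ] -3.0 shift mm [-167.1 -336.9   13.7] turn z rad -0.149
```

```bash
python3 -m jog '[[[-0.017,-0.034,0,0,0,0],[-0.017,-0.034,0,0,0,0],[-0.017,-0.034,0,0,0,0],[-0.017,-0.034,0,0,0,0],[-0.017,-0.034,0,0,0,0],[-0.017,-0.034,0,0,0,0],[-0.017,-0.034,0,0,0,0],[-0.016,-0.033,0,0,0,0],[-0.016,-0.033,0,0,0,0],[-0.016,-0.033,0.014,0,0,0],[0,0,0,0,0,-0.149],[0,0,0,0,0,0]]]' 0.088
python3 - <<'E'
from h import *
S=shot('scene');m=masks(S)
c,_=cv2.findContours(box(m['yellow'],320,390,160,225).astype(np.uint8),0,1);c=max(c,key=cv2.contourArea);print(cv2.boundingRect(c))
T=shot('top');m=masks(T)
print('limo in bay',rect(T,box(m['white'],300,370,140,240),.035))
E
python3 go.py .503 .229 -.015 -3
```

```text
clock: 14.7
tool_pos: [0.5009, 0.2294, 0.0774]
eef_rot: [1.0, -0.026, -0.001, 0.0]
contact_force: [0.2, -0.5, -0.8]
opening: 0.997
finger_force: 0.0
(339, 174, 38, 41)
limo in bay [ 597.1 -133.5  183.    58.5  -11.4]
clk 14.8 p [0.5016 0.2285 0.0778] yaw -3.2 tilt xy [-0.001 -0.001] F [ 0.3 -0.5  0.3] open 87.8 ff 0.0
to [ 0.503  0.229 -0.015] -3.0 shift mm [ 1.4 -0.7 92.8] turn z rad -0.003
```

```bash
python3 -m jog '[[[0.001,-0.001,0.03,0,0,0],[0,0,0.03,0,0,0],[0,0,0.02,0,0,0],[0,0,0.01,0,0,0],[0,0,0.003,0,0,0],[0,0,0,0,0,0]]]';python3 -m jog '[[[0,0,0,0,0,0],[0,0,0,0,0,0],[0,0,0,0,0,0],[0,0,0,0,0,0],[0,0,0,0,0,0]]]' 0.04 15; python3 go.py
```

```text
clock: 15.55
tool_pos: [0.5032, 0.2303, -0.0146]
eef_rot: [1.0, -0.026, 0.0, -0.0]
contact_force: [0.2, 0.3, 0.1]
opening: 0.999
finger_force: 0.0
clock: 16.18
tool_pos: [0.5027, 0.2296, -0.0148]
eef_rot: [1.0, -0.026, -0.0, 0.0]
contact_force: [0.3, -2.4, 2.1]
opening: 0.591
finger_force: 15.0
clk 16.18 p [ 0.5027  0.2296 -0.0148] yaw -3.0 tilt xy [-0.    -0.001] F [ 0.3 -2.4  2.1] open 52.0 ff 15.0
```

```bash
python3 -m jog '[[[0,0,-0.02,0,0,0],[0,0,-0.035,0,0,0],[0,0,-0.035,0,0,0],[0,0,0,0,0,0]]]'; python3 go.py .5607 -.3145 -.0068 -11.5
```

```text
clock: 16.68
tool_pos: [0.5048, 0.2319, 0.0782]
eef_rot: [1.0, -0.026, 0.003, -0.002]
contact_force: [-0.3, 0.2, -2.0]
opening: 0.588
finger_force: 15.0
clk 16.68 p [0.5048 0.2319 0.0782] yaw -3.0 tilt xy [0.006 0.003] F [-0.3  0.2 -2. ] open 51.8 ff 15.0
to [ 0.5607 -0.3145 -0.0068] -11.5 shift mm [ 83.7 543.   83.5] turn z rad 0.149
```

```bash
python3 -m jog '[[[0.008,0.049,0,0,0,0],[0.008,0.049,0,0,0,0],[0.008,0.049,0,0,0,0],[0.008,0.049,0,0,0,0],[0.008,0.049,0,0,0,0],[0.008,0.049,0,0,0,0],[0.008,0.049,0,0,0,0],[0.008,0.049,0,0,0,0],[0.007,0.049,0,0,0,0],[0.007,0.049,0,0,0,0],[0.007,0.049,0,0,0,0],[0,0,0,0,0,0.149]]]'; python3 -m jog '[[[0,0,0,0,0,0]]]'; python3 go.py .5607 -.3145 -.0068 -11.5;python3 - <<'E'
from h import *
S=shot('scene');m=masks(S)
c,_=cv2.findContours(m['yellow'].astype(np.uint8),0,1);c=max(c,key=cv2.contourArea);print(cv2.boundingRect(c))
E
```

```text
clock: 18.18
tool_pos: [0.5575, -0.319, 0.0741]
eef_rot: [0.994, -0.106, -0.0, 0.002]
contact_force: [-0.8, 1.2, -1.7]
opening: 0.593
finger_force: 15.0
clock: 18.3
tool_pos: [0.5589, -0.3119, 0.074]
eef_rot: [0.995, -0.1, -0.001, -0.0]
contact_force: [0.1, 0.0, -1.5]
opening: 0.589
finger_force: 15.0
clk 18.3 p [ 0.5589 -0.3119  0.074 ] yaw -11.5 tilt xy [-0.002  0.001] F [ 0.1  0.  -1.5] open 51.8 ff 15.0
to [ 0.5607 -0.3145 -0.0068] -11.5 shift mm [ 2.5  2.2 80.8] turn z rad 0.0
(103, 183, 26, 20)
```

```bash
python3 -m jog '[[[0.002,0.002,0.02,0,0,0],[0,0,0.02,0,0,0],[0,0,0.02,0,0,0],[0,0,0.01,0,0,0],[0,0,0.003,0,0,0],[0,0,0,0,0,0]]]'; python3 go.py .5607 -.3145 -.0068 -11.5;  python3 -m jog '[[[0,0,0.002,0,0,0],[0,0,0.002,0,0,0],[0,0,0.001,0,0,0],[0,0,0,0,0,0]]]'
```

```text
clock: 19.1
tool_pos: [0.5614, -0.3148, 0.0022]
eef_rot: [0.995, -0.1, 0.0, 0.0]
contact_force: [-0.5, 0.4, -0.9]
opening: 0.595
finger_force: 15.0
clk 19.1 p [ 0.5614 -0.3148  0.0022] yaw -11.5 tilt xy [ 0.001 -0.   ] F [-0.5  0.4 -0.9] open 52.4 ff 15.0
to [ 0.5607 -0.3145 -0.0068] -11.5 shift mm [-0.8 -0.2  9. ] turn z rad -0.0
clock: 19.6
tool_pos: [0.5611, -0.3147, -0.003]
eef_rot: [0.995, -0.1, -0.0, 0.0]
contact_force: [-0.4, 0.4, -1.2]
opening: 0.589
finger_force: 15.0
```

```bash
python3 -m jog '[[[0,0,0.001,0,0,0],[0,0,0.001,0,0,0],[0,0,0.001,0,0,0],[0,0,0,0,0,0]]]';python3 -m jog '[[[0,0,0.001,0,0,0],[0,0,0,0,0,0]]]'
```

```text
clock: 20.1
tool_pos: [0.561, -0.3147, -0.0061]
eef_rot: [0.995, -0.1, -0.0, -0.0]
contact_force: [0.8, 0.2, -1.3]
opening: 0.585
finger_force: 15.0
clock: 20.35
tool_pos: [0.5612, -0.3147, -0.0068]
eef_rot: [0.995, -0.1, 0.0, 0.0]
contact_force: [0.6, 0.0, 0.3]
opening: 0.592
finger_force: 15.0
```

On the floor. Release, rise, and look at the result from above.

```bash
python3 -m jog '[[[0,0,0,0,0,0],[0,0,0,0,0,0],[0,0,0,0,0,0],[0,0,-0.01,0,0,0],[0,0,-0.03,0,0,0],[0,0,-0.05,0,0,0],[0,0,-0.04,0,0,0],[0,0,0,0,0,0]]]' 0.066; python3 go.py .52 .0 .12 -11.5
```

```text
clock: 21.35
tool_pos: [0.5638, -0.3161, 0.1274]
eef_rot: [0.995, -0.101, 0.004, 0.001]
contact_force: [-0.3, 0.0, -0.5]
opening: 0.749
finger_force: 0.0
clk 21.35 p [ 0.5638 -0.3161  0.1274] yaw -11.5 tilt xy [ 0.007 -0.004] F [-0.3  0.  -0.5] open 66.0 ff 0.0
to [0.52 0.   0.12] -11.5 shift mm [-106.2 -301.     5.9] turn z rad -0.001
```

```bash
python3 -m jog '[[[-0.012,-0.033,0,0,0,0],[-0.012,-0.033,0,0,0,0],[-0.012,-0.033,0,0,0,0],[-0.012,-0.033,0,0,0,0],[-0.012,-0.033,0,0,0,0],[-0.012,-0.033,0,0,0,0],[-0.012,-0.033,0,0,0,0],[-0.011,-0.033,0,0,0,0],[-0.011,-0.033,0,0,0,0],[0,0,0,0,0,0]]]' 0.088
python3 - <<'E'
from h import *
T=shot('top');m=masks(T)
print('limo',rect(T,box(m['white'],300,370,140,240),.035)); print('tank',rect(T,box(m['yellow'],370,440,150,250),.045))
g=box(m['green'],118,160,175,230);print('jeep',rect(T,g,.028))
L=[];Rr=[]
for v in range(195,219):
    u=np.where(g[v])[0]; L.append(cast(T,(u[0]-.5,v),.041)[0,:2]*1000);Rr.append(cast(T,(u[-1]+.5,v),.02)[0,:2]*1000)
for n,a in(('L',L),('R',Rr)):
    a=np.array(a);k=np.polyfit(a[:,0],a[:,1],1);print(n,np.degrees(np.arctan(k[0])),np.polyval(k,555))
S=shot('scene')['frame'][165:225,390:460,::-1];
cv2.imwrite('pics/j.png',np.hstack([cv2.resize(S,None,fx=6,fy=6),cv2.resize(T['frame'][170:230,110:170,::-1],None,fx=6,fy=6)]))
E
python3 go.py .555 .387 .09 -7
```

```text
clock: 22.6
tool_pos: [0.5157, 0.001, 0.1225]
eef_rot: [0.995, -0.097, -0.001, -0.001]
contact_force: [0.1, 0.2, -0.4]
opening: 1.0
finger_force: 0.0
limo [ 610.2 -107.6  165.4  123.9   -7.2]
tank [ 563.  -314.7  146.    62.9  -13.5]
jeep [556.4 387.6  87.3  67.2  -5.5]
L -4.752399773697244 412.3658725181186
R -5.806244140750181 358.09514587678603
clk 22.7 p [ 0.5162 -0.003   0.1227] yaw -11.5 tilt xy [-0.001 -0.001] F [0.3 0.6 0.7] open 87.9 ff 0.0
to [0.555 0.387 0.09 ] -7.0 shift mm [ -39.8 -389.9   32.3] turn z rad -0.079
```

View pics/j.png

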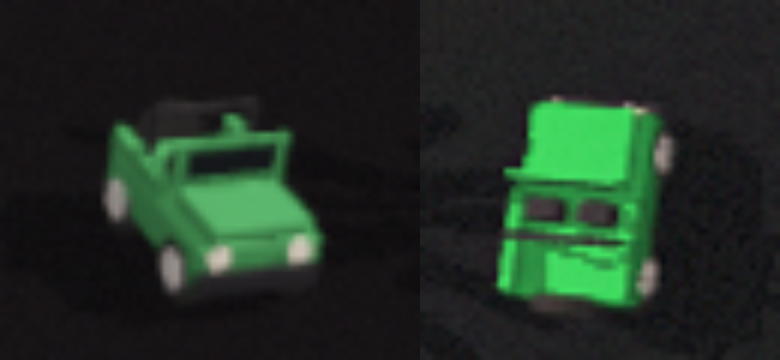

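The picture shows the jeep with its bonnet towards +x (top crop, row 186) and the spare wheel at the rear (row 222). That gives a centre of about (0.555, 0.3855) and a yaw of about −6°.

```bash
python3 -m jog '[[[-0.004,-0.039,0.003,0,0,0],[-0.004,-0.039,0.003,0,0,0],[-0.004,-0.039,0.003,0,0,0],[-0.004,-0.039,0.003,0,0,0],[-0.004,-0.039,0.003,0,0,0],[-0.004,-0.039,0.003,0,0,0],[-0.004,-0.039,0.003,0,0,0],[-0.004,-0.039,0.003,0,0,0],[-0.004,-0.039,0.003,0,0,0],[-0.004,-0.038,0.003,0,0,0],[0,0,0,0,0,-0.096],[0,0,0,0,0,0]]]'; python3 go.py .555 .3855 -.016 -6
```

```text
clock: 24.2
tool_pos: [0.5561, 0.3847, 0.0924]
eef_rot: [0.999, -0.054, -0.0, 0.001]
contact_force: [-1.3, -0.9, -0.0]
opening: 0.998
finger_force: 0.0
clk 24.2 p [0.5561 0.3847 0.0924] yaw -6.2 tilt xy [-0.    -0.002] F [-1.3 -0.9 -0. ] open 87.9 ff 0.0
to [ 0.555   0.3855 -0.016 ] -6.0 shift mm [ -1.2  -0.8 108.4] turn z rad -0.003
```

```bash
python3 -m jog '[[[-0.001,-0.001,0.04,0,0,0],[0,0,0.03,0,0,0],[0,0,0.02,0,0,0],[0,0,0.013,0,0,0],[0,0,0.005,0,0,0],[0,0,0,0,0,0]]]';python3 -m jog '[[[0,0,0,0,0,0],[0,0,0,0,0,0],[0,0,0,0,0,0],[0,0,0,0,0,0],[0,0,0,0,0,0]]]' 0.04 12; python3 go.py
```

```text
clock: 24.95
tool_pos: [0.5546, 0.3879, -0.0146]
eef_rot: [0.999, -0.053, 0.0, -0.0]
contact_force: [0.9, 0.0, -0.4]
opening: 0.995
finger_force: 0.0
clock: 25.58
tool_pos: [0.5543, 0.3876, -0.0148]
eef_rot: [0.999, -0.053, 0.0, 0.0]
contact_force: [-0.1, -1.3, 1.9]
opening: 0.612
finger_force: 12.0
clk 25.57 p [ 0.5543  0.3876 -0.0148] yaw -6.0 tilt xy [ 0. -0.] F [-0.1 -1.3  1.9] open 53.9 ff 12.0
```

```bash
python3 -m jog '[[[0,0,-0.02,0,0,0],[0,0,-0.04,0,0,0],[0,0,-0.04,0,0,0],[0,0,0,0,0,0],[0,0,0,0,0,0]]]'; python3 go.py .579 -.2243 -.0068 -11.5
```

```text
clock: 26.2
tool_pos: [0.5537, 0.3876, 0.085]
eef_rot: [0.999, -0.053, -0.0, 0.0]
contact_force: [-0.4, -0.0, -1.4]
opening: 0.61
finger_force: 12.0
clk 26.2 p [0.5537 0.3876 0.085 ] yaw -6.0 tilt xy [-0.001 -0.   ] F [-0.4 -0.  -1.4] open 53.7 ff 12.0
to [ 0.579  -0.2243 -0.0068] -11.5 shift mm [ 89.3 605.8  92. ] turn z rad 0.096
```

```bash
python3 -m jog '[[[0.008,0.05,0,0,0,0],[0.008,0.05,0,0,0,0],[0.008,0.05,0,0,0,0],[0.008,0.05,0,0,0,0],[0.007,0.05,0,0,0,0],[0.007,0.051,0,0,0,0],[0.007,0.051,0,0,0,0],[0.007,0.051,0,0,0,0],[0.007,0.051,0,0,0,0],[0.007,0.051,0,0,0,0],[0.007,0.051,0,0,0,0],[0.007,0.05,0,0,0,0]]]'; python3 -m jog '[[[0,0,0,0,0,0.096],[0,0,0,0,0,0],[0,0,0,0,0,0]]]'; python3 go.py .579 -.2243 -.0068 -11.5
```

```text
clock: 27.7
tool_pos: [0.5768, -0.2254, 0.0835]
eef_rot: [0.999, -0.053, -0.001, -0.0]
contact_force: [0.5, 0.2, -1.2]
opening: 0.61
finger_force: 12.0
clock: 28.08
tool_pos: [0.5778, -0.2225, 0.0842]
eef_rot: [0.995, -0.099, -0.001, -0.001]
contact_force: [1.0, 0.4, 0.5]
opening: 0.615
finger_force: 12.0
clk 28.07 p [ 0.5778 -0.2225  0.0842] yaw -11.3 tilt xy [-0.002  0.001] F [1.  0.4 0.5] open 54.2 ff 12.0
to [ 0.579  -0.2243 -0.0068] -11.5 shift mm [ 1.7  1.6 91. ] turn z rad 0.003
```

```bash
python3 -m jog '[[[0.001,0.001,0.02,0,0,0.003],[0,0,0.025,0,0,0],[0,0,0.02,0,0,0],[0,0,0.012,0,0,0],[0,0,0.005,0,0,0],[0,0,0,0,0,0]]]'; python3 -m jog '[[[0,0,0.002,0,0,0],[0,0,0.002,0,0,0],[0,0,0.001,0,0,0],[0,0,0,0,0,0]]]'; python3 go.py .579 -.2243 -.0068 -11.5
```

```text
clock: 28.82
tool_pos: [0.5791, -0.2253, 0.003]
eef_rot: [0.995, -0.102, 0.0, 0.0]
contact_force: [0.2, -0.5, -1.1]
opening: 0.611
finger_force: 12.0
clock: 29.32
tool_pos: [0.5789, -0.2254, -0.0019]
eef_rot: [0.995, -0.102, 0.0, 0.0]
contact_force: [1.3, -0.5, -0.8]
opening: 0.61
finger_force: 12.0
clk 29.32 p [ 0.5789 -0.2254 -0.0019] yaw -11.7 tilt xy [ 0. -0.] F [ 1.3 -0.5 -0.8] open 53.7 ff 12.0
to [ 0.579  -0.2243 -0.0068] -11.5 shift mm [-0.1 -1.   4.9] turn z rad -0.003
```

```bash
python3 -m jog '[[[0,0,0.002,0,0,0],[0,0,0.001,0,0,0],[0,0,0.001,0,0,0],[0,0,0,0,0,0]]]'; python3 -m jog '[[[0,0,0.001,0,0,0],[0,0,0,0,0,0]]]'
```

```text
clock: 29.82
tool_pos: [0.5789, -0.2253, -0.0061]
eef_rot: [0.995, -0.102, -0.0, 0.0]
contact_force: [0.5, 0.7, -1.2]
opening: 0.608
finger_force: 12.0
clock: 30.08
tool_pos: [0.579, -0.2254, -0.0068]
eef_rot: [0.995, -0.102, 0.0, 0.0]
contact_force: [0.2, -0.3, 0.1]
opening: 0.615
finger_force: 12.0
```

```bash
python3 -m jog '[[[0,0,0,0,0,0],[0,0,0,0,0,0],[0,0,0,0,0,0],[0,0,-0.01,0,0,0],[0,0,-0.03,0,0,0],[0,0,-0.05,0,0,0],[0,0,-0.05,0,0,0],[0,0,0,0,0,0]]]' 0.064; python3 -m jog '[[[-0.012,-0.033,0,0,0,0],[-0.012,-0.033,0,0,0,0],[-0.012,-0.033,0,0,0,0],[-0.012,-0.033,0,0,0,0],[-0.012,-0.033,0,0,0,0],[-0.012,-0.033,0,0,0,0],[-0.012,-0.033,0,0,0,0],[-0.012,-0.033,0,0,0,0],[-0.012,-0.033,0,0,0,0],[0,0,0,0,0,0]]]'
python3 - <<'E'
from h import *
T=shot('top','end_top.png');m=masks(T);shot('scene','end_scene.png')
print('limo',rect(T,box(m['white'],300,362,140,240),.035)); print('tank',rect(T,box(m['yellow'],385,440,150,250),.045)); print('jeep',rect(T,box(m['green'],345,400,160,230),.036))
E
```

```text
clock: 31.08
tool_pos: [0.5822, -0.2265, 0.138]
eef_rot: [0.995, -0.102, 0.005, 0.001]
contact_force: [-0.4, 0.2, -0.9]
opening: 0.727
finger_force: 0.0
clock: 32.33
tool_pos: [0.5321, 0.0911, 0.1324]
eef_rot: [0.995, -0.099, -0.001, -0.001]
contact_force: [-0.3, -1.3, 0.1]
opening: 0.728
finger_force: 0.0
limo [ 597.1 -133.4  182.8   58.1  -11.6]
tank [ 563.  -314.7  146.    62.9  -13.5]
jeep [ 582.1 -226.8   87.3   58.9   -9.3]
```

All three vehicles sit within about 3 mm of their bay centres, and contact on each came at the bay-floor height. Handing in.

```bash
python3 -c "
from plant import *
print(finish_job())"
```

```text
the job is handed in; nothing more can be done
None
```

The limousine, tanker and jeep are in the long, middle and short bays, wheels down and each lowered until it touched the floor; the other things on the shelf were never approached, and the job was handed in at about 32 s.

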